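# Set the off-contact spacers under a printing screen

### The arm

A 6-joint arm with a two-finger parallel gripper is mounted at the origin on the work surface. World frame = base frame: x ahead of the robot, y to its left, z up, the work surface at z = 0. Lengths are in m, angles in degrees, forces in N, time in s.
With the tool pointing down it reaches from about 0.4 to 0.825 m from the base axis. Payload 7 kg.
Tool frame: the origin (TCP) lies midway between the tips of the shut fingers; the grasp point (between the pads) lies 19 mm behind it (r.grip_point_offset is the z of the grasp point in the tool frame, in m); z points along the fingers, y is the line along which they close (so a half turn about z gives the same grasp; the last joint's range is limited). The gripper opens to 88 mm and grips with 3 to 60 N. Pads are 19 mm wide; open, the fingers measure 130 mm over their backs; the gripper's body (78 mm by 193 mm) begins 47 mm behind the grasp point.
Start: joints at [-57.748, 20.546, 0.682, 0, -70.136, -16.507], TCP at [0.183, -0.65, 0.227] pointing down, gripper open.
Joint ranges: [-176.03, 176.03], [-82.01, 121.73], [-58.28, 71.71], [-173.87, 95.51], [-174.79, -0.11], [-173.66, 173.66]. Speed limits (degrees/s): [136.94, 136.94, 172.46, 180, 180, 180].

### API

Orientations are given as [roll, pitch, yaw] about the fixed x, y, z axes, in that order (R = Rz(yaw) Ry(pitch) Rx(roll)).
In Python, from plant import r, viewer, recognise, outline_of, pinpoint gives the robot as it stands.
- The arm moves only by the tool move_arm, never from a script. Its argument "targets" is a list of rows, each a list of 2 entries, a list of its own where there are three numbers: the shift along the tool's x, y, z in cm, then the turn, a rotation vector about the tool's x, y, z in rad. A call has 1 to 5 rows; each row is the pose to reach, as a shift and turn from the pose commanded when the call began, along the tool's axes at that moment; what a row does not reach only later rows make up. A row lasts 1/8 s, in which the tool goes at most 62.5 mm and 10.7 degrees, less where a joint would pass 70% of its speed; a pose out of reach is approached as far as the arm can. A call with a gripper value outside its range is refused whole. "jaw" is the finger opening in cm, from 0 to 8.76, set as the call begins (left out, the last holds). The fingers move at their own pace and stop on an object; "squeeze" is the grip in N (left out, the last holds). Time passes only in rows, so rows that repeat a pose let the fingers close. It gives the time, the measured TCP pose, the force, the opening and the grip force at its end, in the units of the state.
- r.get_state(): the state, without advancing time (a new reading comes with each control period).
- viewer.capture(name): name is "scene" or "top"; returns a dict with "image" (384x512x3 uint8, blue, green, red), "intrinsics" (3x3 intrinsics, pixels), "camera_from_world" (4x4, takes a point from world to camera coordinates). Camera axes: x right, y up, looking along -z (the intrinsics and any distortion apply to the point x, -y, -z); pixel columns grow to the right and rows downward; lengths in m; the calibration is good to about 2 mm. A picture is of the moment at which its call begins. There is no depth.
- r.close_job(): hands the job in; it is judged then, once.
Trained networks look in the newest picture that a camera, given by its name, has taken for a name from the list of things; names that differ only in an ending like _2 or _b are one class to them, and where a whole thing is asked for, a point or a joint stands for the part that bears it (a point fixed in the world has none). Each returns a list of dicts, best first, with "score" (0 to 1); they miss things now and then, are a little off and sometimes report something else, mostly with a low value. They report only what shows in the picture. A call takes as long as a camera call. They do not tell look-alikes from the thing itself.
- recognise(label, camera): "box" ([left, top, right, bottom] in pixels, round what is visible of it).
- outline_of(label, camera): "mask" (384x512 bool, what is visible of it) and "box" ([left, top, right, bottom] in pixels, round what is visible of it).
- pinpoint(label, camera): "location" ([row, column] in pixels: a listed point, or the origin of a listed thing).
The state is a dict: "time_s": time; "joints": joint angles; "qd": joint speeds; "joint_torque": joint torques, N m; "tcp_pos": TCP position; "eef_rot": TCP orientation; "contact_force": force on the tool from outside, world axes, zero at the start; "moment": the same for the moment, N m; "gripper_width": finger opening in m; "gripper_force": force on a finger pad.
Only numpy, scipy, OpenCV 4.12 (cv2) and the standard library are available. Lean on these libraries where they do the work, as an engineer would, in place of code of your own. Each camera call takes 0.05 s, during which the arm holds its last target. There are 200 camera calls.

### The job

Slide the two aluminium spacers straight in under the slightly raised front bar of the printing screen, one near each end, pushing each by its upright lip until the lip sits flat against the bar; then press the front bar down until the screen rests level on both spacers, and let go. Only push with the fingers: never lift, carry or tip a spacer, do not raise the screen to make room, keep off the mesh, and leave everything else where it is.

Things in the scene. Friction and masses are not known exactly. Their poses are not given: they have to be found in the camera images.
- press: Printing station: black base board 12 mm thick, fixed to the table at a varying place and yaw, with hinge clamps at its far end. Origin: at table height, straight below the middle of the outer (near) face of the screen's front bar. x points from the bar to the hinges, away from the robot; y left along the bar; z up. Board top at z = 12, from x = -220 to 500, y = -260 to 260 mm.
- front_bar (a point): Middle of the top face of the screen's front bar (40 mm wide, 460 long, 25 tall), the place to press. Screen: aluminium frame 380 deep, hinged along y at press x = 420. At rest on both spacers it is level, this point at press z = 47 mm; it starts 4.8 to 9.6 mm higher (bar 15 to 20 above the board). Stiff hinge: stays where left; about 5 N on the bar lowers it. Sinks lower if no spacer is under it.
- mesh: Delicate stencilled mesh (brown and red with white ink smears), 300 x 380 mm, stretched inside the frame near its underside; origin at the middle of its edge along the front bar, x to the hinges. Not to be touched.
- spacer_left: Loose aluminium spacer, left (+y) of two, 0.12-0.24 kg, flat on the base board: plate 10 mm thick, 90 wide (y), 52 deep (x), with an upright lip (10 thick, 90 wide, 30 tall, orange stripe) along its near edge. Origin: underside, middle of the lip's outer face; x runs from lip along plate, z up. Starts up to 0.5 rad askew. Home: origin at press x = -10 mm (lip on bar), press y = +160 (+-45), x along press x.
- spacer_right: Loose aluminium spacer, right (-y) of two, 0.12-0.24 kg, flat on the base board: plate 10 mm thick, 90 wide (y), 52 deep (x), with an upright lip (10 thick, 90 wide, 30 tall, orange stripe) along its near edge. Origin: underside, middle of the lip's outer face; x runs from lip along plate, z up. Starts up to 0.5 rad askew. Home: origin at press x = -10 mm (lip on bar), press y = -160 (+-45), x along press x.
- tape: Bystander: roll of brown tape lying flat on the base board between the two spacers, 80 outside, 56 hole, 24 tall; origin centre of its underside; lengths in mm
- loupe: Bystander: small folding print loupe standing on the base board near its front edge, 30 x 30 x 35; origin centre of its underside; lengths in mm
- squeegee: Bystander: wooden squeegee lying flat on the table to the right, 280 long, 130 wide, 28 tall; origin on its underside near the middle; lengths in mm
- ink: Bystander: white ink jar with black cap on the right, 84 across, 100 tall; origin centre of its underside; lengths in mm
- knife: Bystander: ink spatula lying (280 long) on the table to the left; origin on its underside; lengths in mm
- solvent: Bystander: white bottle with red cap on the left, 66 across, 150 tall; origin centre of its underside; lengths in mm
- tub: Bystander: blue lidded ink tub on the left, 106 across, 74 tall; origin centre of its underside; lengths in mm
There are look-alikes about, which are no part of the job. Leave any blue or purple look-alike of the spacer_right alone.

How it is judged (in metres and radians):
On the way, in this order (a step that is already met when the one before it is completed fails the run):
1. both spacers are home under the front bar while the screen is still raised (x of spacer_left in the frame of press between -0.016 and -0.004 m and y of spacer_left in the frame of press between 0.115 and 0.205 m and z of each of spacer_left, spacer_right in the frame of press below 0.015 m and angle between each of spacer_left, spacer_right's own z axis and vertical below 0.04 rad and angle between the x axis of each of spacer_left, spacer_right and the x axis of press, either way round below 0.06 rad and x of spacer_right in the frame of press between -0.016 and -0.004 m and y of spacer_right in the frame of press between -0.205 and -0.115 m and z of front_bar in the frame of press above 0.0502 m), for 0.2 s.
2. the screen is pressed down onto the spacers (z of front_bar in the frame of press between 0.0454 and 0.0486 m), for 0.2 s.
At the end, for the whole second after the job is handed in: Each spacer lies flat at its end of the bar: lip within 6 mm of the bar's face, within 45 mm of its place along it (160 mm from the middle), square within 0.06 rad, tilt under 0.04 rad, at rest. The screen is down on them (bar within 1.6 mm of its level height) (all of step 2 and x of spacer_left in the frame of press between -0.016 and -0.004 m and y of spacer_left in the frame of press between 0.115 and 0.205 m and z of each of spacer_left, spacer_right in the frame of press below 0.015 m and angle between each of spacer_left, spacer_right's own z axis and vertical below 0.04 rad and angle between the x axis of each of spacer_left, spacer_right and the x axis of press, either way round below 0.06 rad and x of spacer_right in the frame of press between -0.016 and -0.004 m and y of spacer_right in the frame of press between -0.205 and -0.115 m and linear speed of each of spacer_left, spacer_right below 0.01 m/s); the robot touches nothing.
It fails at once if a spacer is lifted (more than 6 mm) or tipped (more than 0.12 rad) (z of any of spacer_left, spacer_right in the frame of press above 0.018 m or angle between any of spacer_left, spacer_right's own z axis and vertical above 0.12 rad).
It fails at once if the screen is raised (front bar more than 14 mm above its level height) (z of front_bar in the frame of press above 0.061 m).
It fails at once if the mesh is touched (contact force between mesh and the fingers above 1 N or contact force between mesh and the arm above 1 N).
It fails at once if a bystander is moved more than 20 mm (distance of any of tape, loupe, squeegee, ink, knife, solvent, tub from where it was at the start of the episode above 0.02 m).
It also fails if it takes over 54 s, if anything falls off the work surface, if the arm or the gripper's body presses on something with over 40 N, if the wrist force passes 120 N, or if a joint passes its speed limit or range.

## Working session

There is one attempt and no reset: what is moved stays moved. The work goes in short steps, Python scripts to look and compute and a tool call to move; the robot and the scene stay as the last step left them, time stands still between calls to the robot, and variables do not carry over. Pictures are saved under pics/ and viewed, at most 10 in all, crops included, and the job is handed in when it is done.

Besides the shell and the picture viewer there is one more tool, called after "Request:" by a JSON object that holds its "method" and its "body". move_arm: Moves the arm, as the interface text tells. Its arguments: {"type":"object","properties":{"targets":{"type":"array","items":{"type":"array"}},"jaw":{"type":"number"},"squeeze":{"type":"number"}},"required":["targets"]}

```bash
mkdir -p pics; ls; python3 - <<'E'
from plant import r, viewer, recognise, outline_of, pinpoint
import cv2
for c in ("scene","top"):
    d=viewer.capture(c); cv2.imwrite(f"pics/{c}0.png",d["image"])
    print(c,d["intrinsics"].tolist(),d["camera_from_world"].round(4).tolist())
    for l in ("spacer_left","spacer_right","press","front_bar","tape","loupe","mesh"):
        print(l,[(round(x["score"],2),[round(float(v)) for v in x["location"]]) for x in pinpoint(l,c)][:4])
print(r.get_state())
E
```

```text
pics
scene [[384.76965582335913, 0.0, 250.76838047491137], [0.0, 384.76965582335913, 194.79990886703715], [0.0, 0.0, 1.0]] [[0.79, 0.613, 0.0063, -0.4144], [-0.3562, 0.4507, 0.8185, 0.1153], [0.499, -0.6489, 0.5745, -1.4721], [0.0, 0.0, 0.0, 1.0]]
spacer_left [(0.86, [192, 281])]
spacer_right [(0.87, [235, 207]), (0.87, [244, 119]), (0.58, [163, 236]), (0.33, [228, 266])]
press [(0.93, [228, 268])]
front_bar [(0.81, [216, 274]), (0.61, [150, 325])]
tape [(0.7, [213, 246]), (0.43, [216, 273])]
loupe [(0.69, [203, 222])]
mesh [(0.89, [226, 280]), (0.64, [149, 326]), (0.18, [163, 338])]
top [[486.5846373159135, 0.0, 259.81261335812246], [0.0, 486.5846373159135, 189.25482745026852], [0.0, 0.0, 1.0]] [[-0.0806, -0.9967, -0.007, 0.0582], [0.9697, -0.0801, 0.2309, -0.4928], [-0.2307, 0.0119, 0.9729, -1.6739], [0.0, 0.0, 0.0, 1.0]]
spacer_left [(0.69, [183, 227])]
spacer_right [(0.68, [188, 310]), (0.65, [254, 206]), (0.42, [241, 359]), (0.36, [188, 265])]
press [(0.64, [168, 266]), (0.37, [156, 265])]
front_bar [(0.92, [158, 265]), (0.64, [161, 390])]
tape [(0.69, [190, 268])]
loupe [(0.53, [209, 269]), (0.2, [184, 223])]
mesh [(0.96, [156, 264])]
{'time_s': 0.8, 'joints': array([-5.77477478e+01,  2.05448081e+01,  6.80377251e-01,  6.61691428e-04,
       -7.01349421e+01, -1.65076550e+01]), 'qd': array([ 0.06948709,  0.04353047, -0.02971803,  0.02445793, -0.05246262,
        0.05698702]), 'joint_torque': array([-6.44337797e-05, -5.82285118e+01,  2.93279260e+01,  7.00197592e+00,
        1.25219818e-02,  9.09334688e-06]), 'tcp_pos': array([ 0.18313782, -0.6496514 ,  0.22656882]), 'eef_rot': array([-1.79999222e+02, -4.18510530e-04, -1.64255178e+02]), 'contact_force': array([ 0.13180634, -0.21378773,  0.16531802]), 'moment': array([ 0.01294934,  0.03545967, -0.01328066]), 'gripper_force': 0.0, 'gripper_width': 0.08772707515773893}
```

```bash
python3 - <<'E'
import cv2
a=cv2.imread("pics/top0.png"); cv2.imwrite("pics/top0c.png",cv2.resize(a[110:290,140:420],None,fx=2.8,fy=2.8,interpolation=cv2.INTER_CUBIC))
E
```

```text
(no output)
```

View pics/scene0.png

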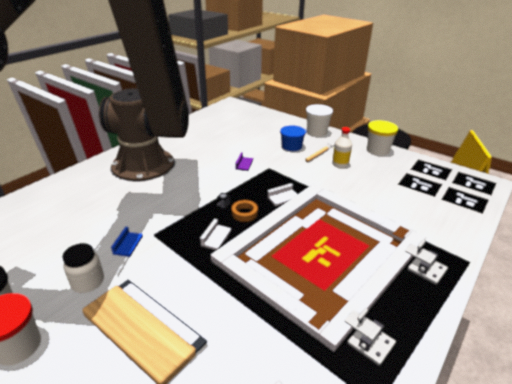

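View pics/top0c.png

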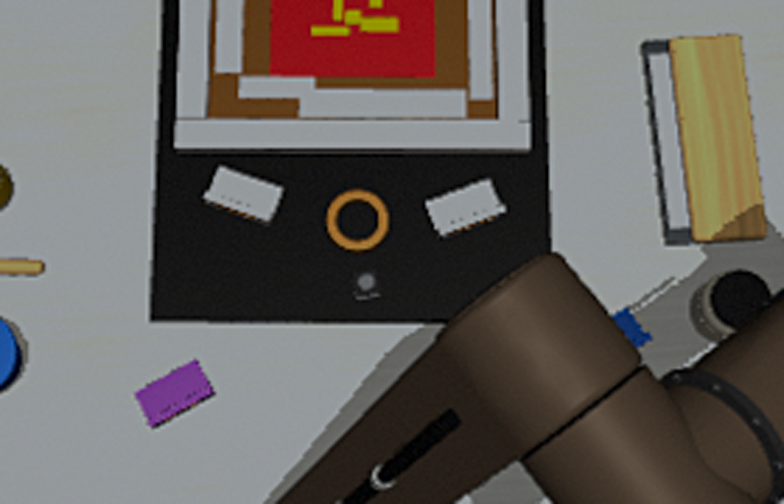

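```bash
cat > h.py <<'E'
import numpy as np, cv2
from scipy.optimize import minimize
from plant import r, viewer, recognise, outline_of, pinpoint
def proj(d,P):
    P=np.atleast_2d(P); c=P@d["camera_from_world"][:3,:3].T+d["camera_from_world"][:3,3]
    q=np.c_[c[:,0],-c[:,1],-c[:,2]]@d["intrinsics"].T
    return q[:,:2]/q[:,2:]
def back(d,uv,z):
    M=d["camera_from_world"]; R=M[:3,:3]; o=-R.T@M[:3,3]
    uv=np.atleast_2d(uv); k=np.c_[uv,np.ones(len(uv))]@np.linalg.inv(d["intrinsics"]).T
    w=np.c_[k[:,0],-k[:,1],-k[:,2]]@R
    return o+w*((z-o[2])/w[:,2])[:,None]
def box(x0,x1,z0,z1,w=.045): return np.array([[x,y,z] for x in(x0,x1) for y in(-w,w) for z in(z0,z1)])
PARTS=[box(0,.052,.012,.022),box(0,.01,.012,.042)]
def tf(p,P):
    c,s=np.cos(p[2]),np.sin(p[2]); return P@np.array([[c,s,0],[-s,c,0],[0,0,1]])+[p[0],p[1],0]
S=6
def sil(d,p,roi):
    x0,y0,x1,y1=roi; m=np.zeros(((y1-y0)*S,(x1-x0)*S),np.uint8)
    for B in PARTS:
        uv=proj(d,tf(p,B)); h=cv2.convexHull(((uv-[x0,y0]+.5)*S).astype(np.float32))
        cv2.fillConvexPoly(m,np.round(h).astype(int),1)
    return cv2.resize(m.astype(np.float32),(x1-x0,y1-y0),interpolation=cv2.INTER_AREA)
def fit(views,p0):
    """views: list of (capture, roi); matches soft brightness to silhouette"""
    tg=[]
    for d,(x0,y0,x1,y1) in views:
        g=d["image"][y0:y1,x0:x1].max(2).astype(np.float32); tg.append(np.clip((g-45)/60,0,1))
    f=lambda q:sum(((sil(d,q*[.01,.01,.1],R)-t)**2).sum() for (d,R),t in zip(views,tg))
    best=min((minimize(f,np.array([p0[0]*100,p0[1]*100,(p0[2]+a)*10]),method="Nelder-Mead",options=dict(initial_simplex=None,xatol=.01,fatol=.01,maxiter=400)) for a in(-.3,0,.3)),key=lambda s:s.fun)
    return best.x*[.01,.01,.1],best.fun
E
python3 - <<'E'
from h import *
t=viewer.capture("top"); s=viewer.capture("scene")
g=t["image"].max(2).astype(float)
# bar front top edge
cols=np.arange(210,325,5); pts=[]
for c in cols:
    col=g[150:172,c]; i=np.where((col[:-1]>=90)&(col[1:]<90))[0][-1]; pts.append((c,150+i+(col[i]-90)/(col[i]-col[i+1])))
pts=np.array(pts); k=np.polyfit(pts[:,0],pts[:,1],1); print("edge",k,np.abs(np.polyval(k,pts[:,0])-pts[:,1]).max())
row=g[158]; print(row[196:210].astype(int),row[322:336].astype(int)); 
print("mid col 265",g[150:172,265].astype(int)); print("board front",g[216:232,230].astype(int)); print("board row 200 L",g[200,188:204].astype(int))
W=back(t,[[210,np.polyval(k,210)],[325,np.polyval(k,325)]],.045)
print(W, np.arctan2(*(W[0]-W[1])[[1,0]]))
for n,uv in(("L",(227,181)),("R",(306,185))): print(n,back(t,[uv],.02))
L=back(t,[(227,183)],.02)[0]; R=back(t,[(306,188)],.02)[0]
for p0,rt,n in((L,(208,166,246,192),"L"),(R,(286,170,326,200),"R")):
    uv=proj(s,p0)[0]; print(n,uv,fit([(t,rt)],(p0[0],p0[1],0.)))
print("tape",back(t,[(268,190)],.012),"loupe",back(t,[(269,209)],.012), "boardFL",back(t,[(193.6,224.3)],.012))
print(r.get_state()["time_s"])
E
```

```text
edge [1.87014835e-03 1.62104988e+02] 0.12551151085060042
[ 66   4  17  16  15   0 106 155 162 158 158 159 158 158] [157 157 158 157 157 160 170  95   4  15  20  18   7  62]
mid col 265 [161 146  97 167 159 158 157 159 158 158 158 164 154  40  53   4  20  20
  21  17  19  18]
board front [ 21  23  24  22  23  24  25  20  30 103 169 156 154 156 156 156]
board row 200 L [156 156 155 155 156 168  95   9  17  21  23  25  21  21  22  25]
[[ 0.61350349  0.1902108   0.045     ]
 [ 0.57814597 -0.22604869  0.045     ]] 1.4860586800631055
L [[0.54563492 0.13448645 0.02      ]]
R [[ 0.50688525 -0.15158382  0.02      ]]
L [278.92438333 194.53809237] (array([ 0.53092939,  0.14560214, -0.44079553]), np.float64(16.392560958862305))
R [211.16575189 233.65461833] (array([ 0.48837757, -0.1572797 ,  0.29398673]), np.float64(15.617438316345215))
tape [[ 0.50149757 -0.01224364  0.012     ]] loupe [[ 0.43077687 -0.00987862  0.012     ]] boardFL [[0.39718284 0.26522206 0.012     ]]
0.9
```

```bash
cat >> h.py <<'E'
YAW=-0.0847
ex=np.array([np.cos(YAW),np.sin(YAW),0]); ey=np.array([-ex[1],ex[0],0])
def setO():
    O=np.load("O.npy"); return O
def topress(P,O): D=np.asarray(P)-O; return np.array([D@ex,D@ey,D[2] if D.ndim==1 else 0])*1000
def plan(px,py,z,yawdeg=None):
    """shift cm in current tool axes + turn to reach press coords (mm) at height z mm with tool y along press y"""
    from scipy.spatial.transform import Rotation as Q
    s=r.get_state(); O=setO(); R=Q.from_euler("xyz",s["eef_rot"],degrees=True)
    T=O+ex*px/1000+ey*py/1000; T[2]=z/1000
    yd=np.degrees(YAW)+180 if yawdeg is None else yawdeg
    return (R.inv().apply(T-s["tcp_pos"])*100).round(2),(R.inv()*Q.from_euler("xyz",[180,0,yd],degrees=True)).as_rotvec().round(3)
def where():
    s=r.get_state(); return topress(s["tcp_pos"],setO()).round(1), s["eef_rot"].round(1), s["contact_force"].round(1), s["time_s"]
E
python3 - <<'E'
from h import *
import h
t=viewer.capture("top")
ed=np.polyval([1.87014835e-03,1.62104988e+02],[201.8,329.2])
E=back(t,np.c_[[201.8,329.2],ed],.054); print(E,np.linalg.norm(E[0]-E[1]),np.arctan2(*(E[0]-E[1])[[1,0]])-np.pi/2)
O=E.mean(0); O[2]=0; np.save("O.npy",O); print("O",O)
print("board front edge",topress(back(t,[(230,224.9)],.012)[0],O),"left",topress(back(t,[(193.6,200)],.012)[0],O))
for n,p in(("L",[.53093,.14560,0]),("R",[.48838,-.15728,0])): print(n,topress(p,O))
print("tape",topress([.5015,-.0122,0],O),"loupe",topress([.4308,-.0099,0],O))
print(plan(-130,-140,150)); 
# overlay check
im=cv2.resize(t["image"],None,fx=4,fy=4,interpolation=cv2.INTER_CUBIC)
for p in([.53093,.14560,-.4408],[.48838,-.15728,.294]):
    for B in PARTS:
        cv2.polylines(im,[np.round(cv2.convexHull(((proj(t,tf(p,B))+.5)*4).astype(np.float32))).astype(int)],1,(0,0,255),1)
cv2.imwrite("pics/ov.png",im[600:840,760:1340])
E
```

```text
[[ 0.61327441  0.21898776  0.054     ]
 [ 0.5743096  -0.23973996  0.054     ]] 0.4603796047306494 -0.08473764673847661
O [ 0.59379201 -0.0103761   0.        ]
board front edge [-221.02706591  126.9151615    12.        ] left [-129.83796178  261.14428147   12.        ]
L [-75.83203858 150.09889583   0.        ]
R [ -92.60622799 -155.29498667    0.        ]
tape [-91.80685029  -9.62514835   0.        ] loupe [-162.44797494  -13.3145261     0.        ]
(array([-39.78,  41.85,   7.65]), array([-0.  , -0.  ,  0.36]))
```

View pics/ov.png

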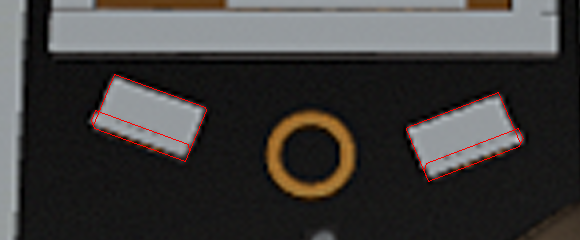

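Request:
{"method": "move_arm", "body": {"targets": [[[-6, 6.2, 0], [0, 0, 0.06]], [[-10, 10.4, 0], [0, 0, 0.12]], [[-14, 14.7, 0], [0, 0, 0.18]], [[-18, 18.9, 0], [0, 0, 0.24]], [[-22, 23.1, 0], [0, 0, 0.3]]], "jaw": 4}}

```text
time_s: 1.58
tcp_pos: [0.3298, -0.3717, 0.2269]
eef_rot: [-180.0, 0.0, 178.4]
contact_force: [2.5, -0.0, 0.4]
gripper_width: 0.0436
gripper_force: 0.0
```

```bash
python3 -c "
from h import *
print(where(),plan(-140,-157,100),r.get_state()['joints'].round(1))"
```

```text
(array([-232.4, -382.4,  226.9]), array([-180. ,    0. ,  178.4]), array([ 2.5, -0. ,  0.4]), 1.575) (array([-10.51,  21.98,  12.69]), array([-0.   ,  0.001,  0.057])) [-25.7   3.5 -21.2   0.  -65.2 -65.9]
```

Request:
{"method": "move_arm", "body": {"targets": [[[-2.5, 5, 1], [0, 0, 0.03]], [[-5, 10, 3], [0, 0, 0.057]], [[-7, 14, 6], [0, 0, 0.057]], [[-9, 18, 9], [0, 0, 0.057]], [[-10.3, 21.5, 11], [0, 0, 0.057]]]}}

```text
time_s: 2.2
tcp_pos: [0.438, -0.1595, 0.1157]
eef_rot: [-180.0, -0.0, 175.3]
contact_force: [-0.3, -0.5, 0.5]
gripper_width: 0.04
gripper_force: 0.0
```

Request:
{"method": "move_arm", "body": {"targets": [[[0, 0, 0], [0, 0, 0]], [[0, 0, 0], [0, 0, 0]]]}}

```text
time_s: 2.45
tcp_pos: [0.4377, -0.1611, 0.1169]
eef_rot: [-180.0, 0.0, 175.3]
contact_force: [-0.1, 0.4, 0.3]
gripper_width: 0.0403
gripper_force: 0.0
```

```bash
python3 -c "
from h import *
print(where(),plan(-140,-157,16))"
```

```text
(array([-142.7, -163.4,  116.9]), array([-180. ,    0. ,  175.3]), array([-0.1,  0.4,  0.3]), 2.45) (array([-0.27,  0.64, 10.09]), array([-0.   ,  0.   ,  0.003]))
```

Request:
{"method": "move_arm", "body": {"targets": [[[0, 0.6, 4], [0, 0, 0]], [[0, 0.6, 7], [0, 0, 0]], [[0, 0.6, 9], [0, 0, 0]], [[0, 0.6, 9.9], [0, 0, 0]], [[0, 0.6, 9.9], [0, 0, 0]]]}}

```text
time_s: 3.08
tcp_pos: [0.438, -0.1556, 0.0177]
eef_rot: [-180.0, -0.0, 175.2]
contact_force: [0.5, -0.4, 1.0]
gripper_width: 0.04
gripper_force: 0.0
```

Request:
{"method": "move_arm", "body": {"targets": [[[-0.8, 0, 0], [0, 0, 0]], [[-1.6, 0, 0], [0, 0, 0]], [[-2.4, 0, 0], [0, 0, 0]], [[-3.2, 0, 0], [0, 0, 0]], [[-4, 0, 0], [0, 0, 0]]]}}

```text
time_s: 3.7
tcp_pos: [0.4783, -0.1583, 0.0175]
eef_rot: [-180.0, -0.0, 175.3]
contact_force: [-0.9, 1.1, 0.3]
gripper_width: 0.0398
gripper_force: 0.4
```

Request:
{"method": "move_arm", "body": {"targets": [[[-0.7, 0, 0], [0, 0, 0]], [[-1.4, 0, 0], [0, 0, 0]], [[-2.1, 0, 0], [0, 0, 0]], [[-2.8, 0, 0], [0, 0, 0]], [[-3.2, 0, 0], [0, 0, 0]]]}}

```text
time_s: 4.32
tcp_pos: [0.5101, -0.1611, 0.0175]
eef_rot: [-180.0, -0.0, 175.3]
contact_force: [-3.1, 0.4, 1.1]
gripper_width: 0.0398
gripper_force: 1.2
```

```bash
python3 -c "
from h import *
print(where(),plan(-20,-157,16))
a=viewer.capture('top')['image'][110:290,190:350]; b=viewer.capture('scene')['image'][150:290,150:300]
f=lambda i:cv2.resize(i,(400,600*400//400 if 0 else 450),interpolation=cv2.INTER_CUBIC)
cv2.imwrite('pics/c1.png',np.hstack([f(a),f(b)]))"
```

```text
(array([ -70.6, -157.2,   17.5]), array([-180. ,   -0. ,  175.3]), array([-3.1,  0.4,  1.1]), 4.325) (array([-5.06,  0.01,  0.15]), array([-0.   , -0.   ,  0.002]))
```

View pics/c1.png

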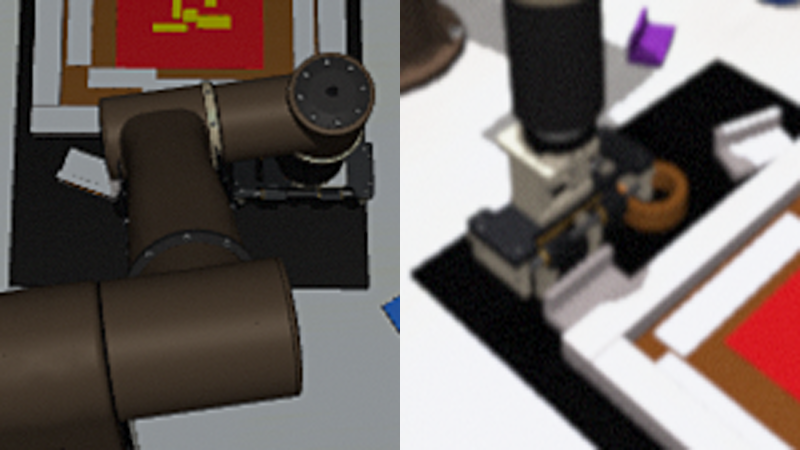

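Request:
{"method": "move_arm", "body": {"targets": [[[-0.8, 0, 0], [0, 0, 0]], [[-1.6, 0, 0], [0, 0, 0]], [[-2.4, 0, 0], [0, 0, 0]], [[-3.2, 0, 0], [0, 0, 0]], [[-3.8, 0, 0], [0, 0, 0]]]}}

```text
time_s: 5.05
tcp_pos: [0.5482, -0.1641, 0.0175]
eef_rot: [-180.0, -0.0, 175.3]
contact_force: [-2.4, 0.9, 2.7]
gripper_width: 0.0398
gripper_force: 1.2
```

Request:
{"method": "move_arm", "body": {"targets": [[[-0.2, 0, 0], [0, 0, 0]], [[-0.4, 0, 0], [0, 0, 0]], [[-0.6, 0, 0], [0, 0, 0]], [[-0.8, 0, 0], [0, 0, 0]], [[-0.8, 0, 0], [0, 0, 0]]]}}

```text
time_s: 5.68
tcp_pos: [0.5561, -0.1648, 0.0177]
eef_rot: [-180.0, 0.0, 175.3]
contact_force: [0.2, 0.1, 0.2]
gripper_width: 0.0403
gripper_force: 0.0
```

```bash
python3 -c "
from h import *
print(where(),plan(-20,-157,16))
s=viewer.capture('scene');b=s['image'][185:275,175:275]
cv2.imwrite('pics/c2.png',cv2.resize(b,(660,594),interpolation=cv2.INTER_CUBIC))"
```

```text
(array([ -24.5, -157. ,   17.7]), array([-180. ,    0. ,  175.3]), array([0.2, 0.1, 0.2]), 5.675) (array([-0.45,  0.  ,  0.17]), array([-0.   ,  0.001,  0.003]))
```

View pics/c2.png

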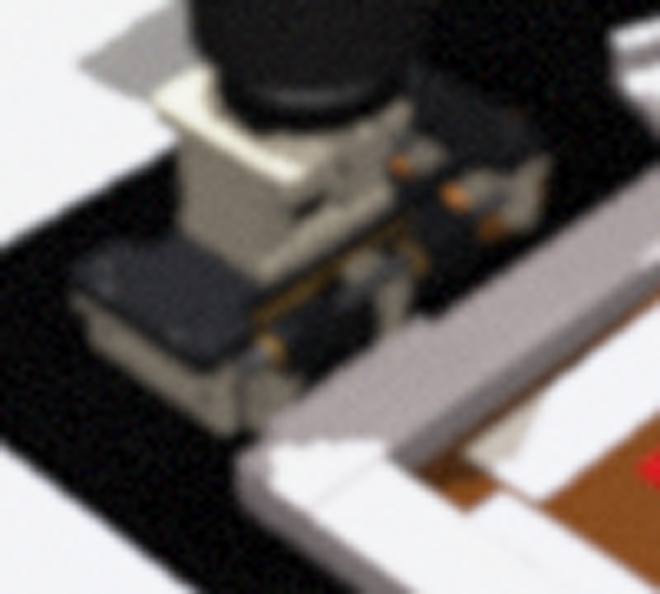

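Request:
{"method": "move_arm", "body": {"targets": [[[-0.1, 0, 0], [0, 0, 0]], [[-0.2, 0, 0], [0, 0, 0]], [[-0.3, 0, 0], [0, 0, 0]]]}}

```text
time_s: 6.1
tcp_pos: [0.5584, -0.1651, 0.0176]
eef_rot: [-180.0, -0.0, 175.3]
contact_force: [-2.1, -0.2, 2.7]
gripper_width: 0.04
gripper_force: 1.2
```

Request:
{"method": "move_arm", "body": {"targets": [[[-0.1, 0, 0], [0, 0, 0]]]}}

```text
time_s: 6.22
tcp_pos: [0.5596, -0.1651, 0.0176]
eef_rot: [-180.0, -0.0, 175.3]
contact_force: [-2.0, 0.2, 1.7]
gripper_width: 0.0401
gripper_force: 1.3
```

Request:
{"method": "move_arm", "body": {"targets": [[[-0.1, 0, 0], [0, 0, 0]]]}}

```text
time_s: 6.35
tcp_pos: [0.5606, -0.1652, 0.0176]
eef_rot: [-180.0, -0.0, 175.3]
contact_force: [-2.4, 0.0, 2.3]
gripper_width: 0.04
gripper_force: 1.3
```

Request:
{"method": "move_arm", "body": {"targets": [[[-0.1, 0, 0], [0, 0, 0]]]}}

```text
time_s: 6.48
tcp_pos: [0.5613, -0.1652, 0.0175]
eef_rot: [-180.0, -0.0, 175.3]
contact_force: [-4.9, 1.3, 4.4]
gripper_width: 0.0398
gripper_force: 2.3
```

Request:
{"method": "move_arm", "body": {"targets": [[[-0.1, 0, 0], [0, 0, 0]]]}}

```text
time_s: 6.6
tcp_pos: [0.5614, -0.1653, 0.0174]
eef_rot: [-180.0, -0.1, 175.3]
contact_force: [-7.0, 1.6, 5.9]
gripper_width: 0.0399
gripper_force: 3.9
```

Request:
{"method": "move_arm", "body": {"targets": [[[0.6, 0, 0], [0, 0, 0]], [[1.8, 0, 0], [0, 0, 0]], [[3, 0, 0], [0, 0, 0]], [[4, 0, -3], [0, 0, 0]], [[5, 0, -7], [0, 0, 0]]]}}

```text
time_s: 7.22
tcp_pos: [0.5111, -0.1611, 0.0875]
eef_rot: [-180.0, -0.1, 175.3]
contact_force: [0.2, 0.3, 0.3]
gripper_width: 0.0399
gripper_force: 0.0
```

Request:
{"method": "move_arm", "body": {"targets": [[[1, 6, 0], [0, 0, 0]], [[2, 12, 0], [0, 0, 0]], [[3, 18, 0], [0, 0, 0]], [[4, 24, 0], [0, 0, 0]], [[5, 29, 0], [0, 0, 0]]]}}

```text
time_s: 7.85
tcp_pos: [0.486, 0.1339, 0.0879]
eef_rot: [180.0, 0.1, 175.3]
contact_force: [0.9, -0.2, -0.0]
gripper_width: 0.04
gripper_force: 0.0
```

Request:
{"method": "move_arm", "body": {"targets": [[[0, 1.8, 0], [0, 0, 0]], [[0, 1.8, 0], [0, 0, 0]]]}}

```text
time_s: 8.1
tcp_pos: [0.488, 0.1507, 0.0876]
eef_rot: [180.0, 0.0, 175.4]
contact_force: [0.3, -0.9, 0.1]
gripper_width: 0.0402
gripper_force: 0.0
```

```bash
python3 -c "
from h import *
print(where(),plan(-121,151,17.5))
t=viewer.capture('top')
im=cv2.resize(t['image'],None,fx=4,fy=4,interpolation=cv2.INTER_CUBIC)
cv2.imwrite('pics/c3.png',im[560:860,700:1400])"
```

```text
(array([-119. ,  151.5,   87.6]), array([180. ,   0. , 175.4]), array([ 0.3, -0.9,  0.1]), 8.1) (array([ 0.2 , -0.05,  7.01]), array([0.   , 0.   , 0.005]))
```

View pics/c3.png

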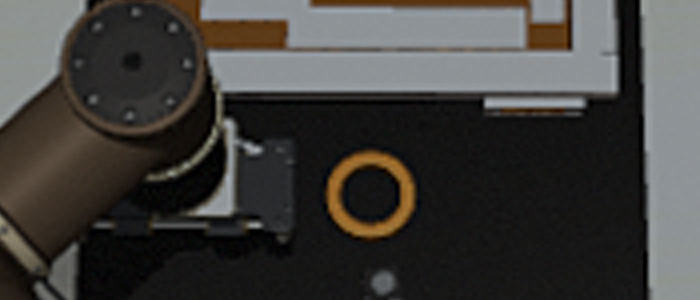

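Request:
{"method": "move_arm", "body": {"targets": [[[0.2, 0, 2.5], [0, 0, 0.005]], [[0.2, 0, 5], [0, 0, 0.005]], [[0.2, 0, 6.5], [0, 0, 0.005]], [[0.2, 0, 7], [0, 0, 0.005]], [[0.2, 0, 7], [0, 0, 0.005]]]}}

```text
time_s: 8.78
tcp_pos: [0.4864, 0.1497, 0.0177]
eef_rot: [-180.0, -0.0, 175.0]
contact_force: [-0.3, -1.2, -0.1]
gripper_width: 0.0403
gripper_force: 0.0
```

Request:
{"method": "move_arm", "body": {"targets": [[[-0.8, 0, 0], [0, 0, 0]], [[-1.6, 0, 0], [0, 0, 0]], [[-2.4, 0, 0], [0, 0, 0]], [[-3.2, 0, 0], [0, 0, 0]], [[-4, 0, 0], [0, 0, 0]]]}}

```text
time_s: 9.4
tcp_pos: [0.5265, 0.1463, 0.0175]
eef_rot: [-180.0, -0.0, 175.0]
contact_force: [-0.2, -0.6, -0.2]
gripper_width: 0.0398
gripper_force: 0.4
```

Request:
{"method": "move_arm", "body": {"targets": [[[-0.8, 0, 0], [0, 0, 0]], [[-1.6, 0, 0], [0, 0, 0]], [[-2.4, 0, 0], [0, 0, 0]], [[-3.2, 0, 0], [0, 0, 0]], [[-4, 0, 0], [0, 0, 0]]]}}

```text
time_s: 10.02
tcp_pos: [0.5665, 0.143, 0.0175]
eef_rot: [-180.0, -0.0, 175.0]
contact_force: [-0.6, 0.5, -0.5]
gripper_width: 0.0398
gripper_force: 0.3
```

```bash
python3 -c "
from h import *
print(where(),plan(-22,151,17.5))"
```

```text
(array([-40.2, 150.5,  17.5]), array([-180.,   -0.,  175.]), array([-0.6,  0.5, -0.5]), 10.025) (array([-1.82,  0.05,  0.  ]), array([-0.   , -0.   , -0.002]))
```

Request:
{"method": "move_arm", "body": {"targets": [[[-0.5, 0, 0], [0, 0, 0]], [[-1, 0, 0], [0, 0, 0]], [[-1.3, 0, 0], [0, 0, 0]], [[-1.5, 0, 0], [0, 0, 0]], [[-1.7, 0, 0], [0, 0, 0]]]}}

```text
time_s: 10.65
tcp_pos: [0.5829, 0.1416, 0.0176]
eef_rot: [180.0, -0.0, 175.0]
contact_force: [-1.6, 0.1, -0.1]
gripper_width: 0.0399
gripper_force: 0.5
```

Request:
{"method": "move_arm", "body": {"targets": [[[-0.1, 0, 0], [0, 0, 0]], [[-0.2, 0, 0], [0, 0, 0]]]}}

```text
time_s: 10.9
tcp_pos: [0.5849, 0.1414, 0.0176]
eef_rot: [180.0, -0.0, 175.0]
contact_force: [-0.8, 0.4, 0.1]
gripper_width: 0.04
gripper_force: 0.6
```

```bash
python3 -c "
from h import *
print(where(),plan(-19.2,151,17.5))
s=viewer.capture('scene');b=s['image'][150:240,230:330]
cv2.imwrite('pics/c4.png',cv2.resize(b,(660,594),interpolation=cv2.INTER_CUBIC))"
```

```text
(array([-21.7, 150.5,  17.6]), array([180.,  -0., 175.]), array([-0.8,  0.4,  0.1]), 10.9) (array([-0.25,  0.05,  0.01]), array([ 0.   , -0.   , -0.003]))
```

View pics/c4.png

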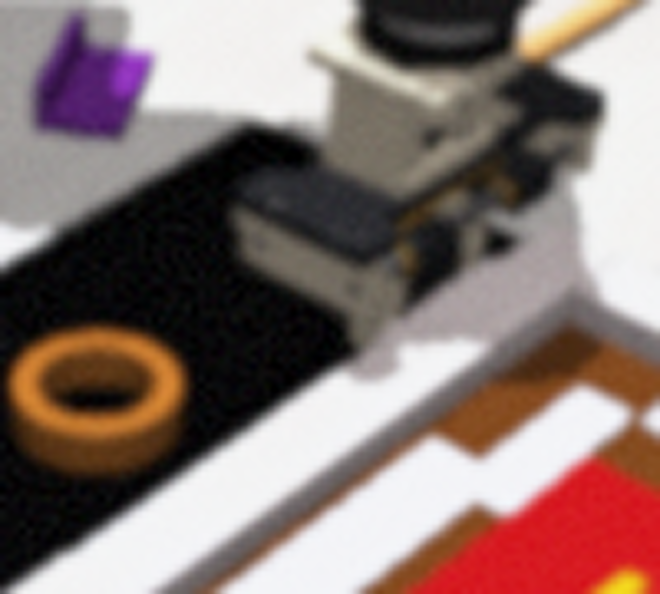

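Request:
{"method": "move_arm", "body": {"targets": [[[-0.1, 0, 0], [0, 0, 0]], [[-0.15, 0, 0], [0, 0, 0]]]}}

```text
time_s: 11.2
tcp_pos: [0.5864, 0.1413, 0.0176]
eef_rot: [-180.0, -0.0, 175.0]
contact_force: [-1.3, 0.4, 1.0]
gripper_width: 0.0402
gripper_force: 0.7
```

Request:
{"method": "move_arm", "body": {"targets": [[[-0.1, 0, 0], [0, 0, 0]]]}}

```text
time_s: 11.32
tcp_pos: [0.5874, 0.1412, 0.0176]
eef_rot: [180.0, -0.0, 175.0]
contact_force: [-1.3, 0.3, 0.6]
gripper_width: 0.0401
gripper_force: 0.6
```

Request:
{"method": "move_arm", "body": {"targets": [[[-0.05, 0, 0], [0, 0, 0]]]}}

```text
time_s: 11.45
tcp_pos: [0.5879, 0.1411, 0.0176]
eef_rot: [180.0, -0.0, 175.0]
contact_force: [-0.8, 0.6, 1.3]
gripper_width: 0.0398
gripper_force: 0.7
```

Request:
{"method": "move_arm", "body": {"targets": [[[-0.1, 0, 0], [0, 0, 0]]]}}

```text
time_s: 11.58
tcp_pos: [0.5884, 0.141, 0.0176]
eef_rot: [-180.0, -0.0, 175.0]
contact_force: [-6.6, 2.9, 5.2]
gripper_width: 0.04
gripper_force: 3.5
```

Request:
{"method": "move_arm", "body": {"targets": [[[-0.1, 0, 0], [0, 0, 0]]]}}

```text
time_s: 11.7
tcp_pos: [0.5884, 0.141, 0.0176]
eef_rot: [-180.0, -0.1, 175.0]
contact_force: [-11.1, 5.7, 8.8]
gripper_width: 0.04
gripper_force: 5.8
```

Request:
{"method": "move_arm", "body": {"targets": [[[0.6, 0, 0], [0, 0, 0]], [[1.8, 0, 0], [0, 0, 0]], [[3, 0, 0], [0, 0, 0]], [[3.5, 0, -3.5], [0, 0, 0]], [[4, 0, -8], [0, 0, 0]]], "jaw": 4}}

```text
time_s: 12.32
tcp_pos: [0.5484, 0.144, 0.0975]
eef_rot: [-179.9, -0.1, 175.0]
contact_force: [0.6, 0.6, 0.5]
gripper_width: 0.0401
gripper_force: 0.0
```

Request:
{"method": "move_arm", "body": {"targets": [[[0, -5, 0], [0, 0, 0]], [[-1, -10, 0], [0, 0, 0]], [[-3, -13, 0], [0, 0, 0]], [[-5, -15, 0], [0, 0, 0]], [[-7.3, -15, 0], [0, 0, 0]]], "jaw": 0}}

```text
time_s: 12.95
tcp_pos: [0.6093, -0.0128, 0.0977]
eef_rot: [180.0, -0.0, 174.9]
contact_force: [0.8, 1.4, -0.1]
gripper_width: 0.0009
gripper_force: 0.0
```

Request:
{"method": "move_arm", "body": {"targets": [[[0, 0, 0], [0, 0, 0]], [[0, 0, 0], [0, 0, 0]]]}}

```text
time_s: 13.2
tcp_pos: [0.6088, -0.0112, 0.0973]
eef_rot: [-180.0, -0.0, 175.0]
contact_force: [-0.7, -1.1, -0.1]
gripper_width: 0.0001
gripper_force: 0.0
```

```bash
python3 -c "
from h import *
print(where(),plan(16,0,60))
t=viewer.capture('top');s=viewer.capture('scene')
a=t['image'][140:190,195:335];b=s['image'][150:270,190:330]
cv2.imwrite('pics/c5.png',np.vstack([cv2.resize(a,(560,200),interpolation=cv2.INTER_CUBIC),cv2.resize(b,(560,395),interpolation=cv2.INTER_CUBIC)]))"
```

```text
(array([15. ,  0.4, 97.3]), array([-180.,   -0.,  175.]), array([-0.7, -1.1, -0.1]), 13.2) (array([-0.11, -0.04,  3.73]), array([-0.   , -0.001, -0.002]))
```

View pics/c5.png

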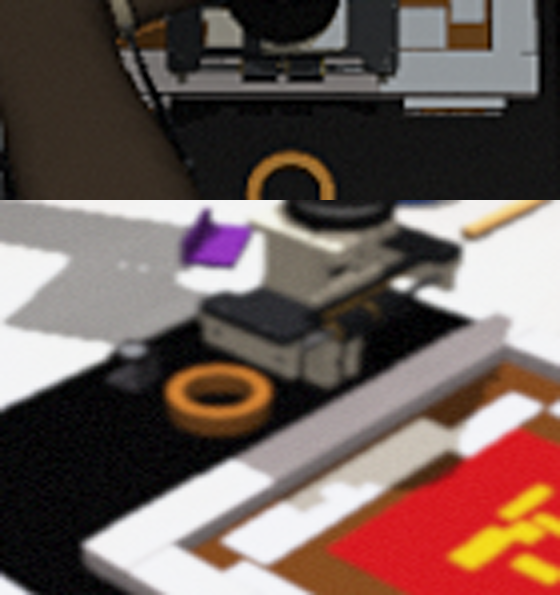

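Request:
{"method": "move_arm", "body": {"targets": [[[0, 0, 1.5], [0, 0, 0]], [[0, 0, 3], [0, 0, 0]], [[0, 0, 3.6], [0, 0, 0]], [[0, 0, 3.9], [0, 0, 0]], [[0, 0, 4.2], [0, 0, 0]]]}}

```text
time_s: 13.92
tcp_pos: [0.6099, -0.0114, 0.0555]
eef_rot: [-180.0, 0.0, 175.0]
contact_force: [-0.3, 0.2, -0.2]
gripper_width: 0.0004
gripper_force: 0.0
```

Request:
{"method": "move_arm", "body": {"targets": [[[0, 0, 0.1], [0, 0, 0]], [[0, 0, 0.2], [0, 0, 0]], [[0, 0, 0.3], [0, 0, 0]]]}}

```text
time_s: 14.3
tcp_pos: [0.6099, -0.0113, 0.0531]
eef_rot: [180.0, 0.0, 175.0]
contact_force: [-1.7, 0.3, 4.8]
gripper_width: 0.0006
gripper_force: 2.2
```

Request:
{"method": "move_arm", "body": {"targets": [[[0, 0, 0.1], [0, 0, 0]], [[0, 0, 0.2], [0, 0, 0]], [[0, 0, 0.2], [0, 0, 0]]]}}

```text
time_s: 14.68
tcp_pos: [0.6097, -0.0113, 0.0506]
eef_rot: [180.0, 0.0, 175.0]
contact_force: [-0.7, -0.9, 3.7]
gripper_width: 0.0005
gripper_force: 1.9
```

Request:
{"method": "move_arm", "body": {"targets": [[[0, 0, 0.1], [0, 0, 0]], [[0, 0, 0.2], [0, 0, 0]], [[0, 0, 0.3], [0, 0, 0]], [[0, 0, 0.3], [0, 0, 0]]]}}

```text
time_s: 15.18
tcp_pos: [0.6096, -0.0113, 0.0474]
eef_rot: [180.0, -0.0, 175.0]
contact_force: [-1.3, 0.7, 2.6]
gripper_width: 0.0007
gripper_force: 1.3
```

Request:
{"method": "move_arm", "body": {"targets": [[[0, 0, 0.1], [0, 0, 0]], [[0, 0, 0.1], [0, 0, 0]]]}}

```text
time_s: 15.42
tcp_pos: [0.6097, -0.0113, 0.0473]
eef_rot: [-180.0, 0.0, 175.0]
contact_force: [-3.0, 1.7, 11.3]
gripper_width: 0.0002
gripper_force: 5.2
```

Request:
{"method": "move_arm", "body": {"targets": [[[0, 0, 0.1], [0, 0, 0]], [[0, 0, 0.1], [0, 0, 0]]]}}

```text
time_s: 15.68
tcp_pos: [0.6097, -0.0113, 0.0472]
eef_rot: [-180.0, 0.0, 175.0]
contact_force: [-7.6, 2.2, 17.8]
gripper_width: 0.0004
gripper_force: 9.0
```

Request:
{"method": "move_arm", "body": {"targets": [[[0, 0, -0.5], [0, 0, 0]], [[0, 0, -3], [0, 0, 0]], [[0, 0, -9], [0, 0, 0]], [[5, 0, -12], [0, 0, 0]], [[10, 0, -14], [0, 0, 0]]]}}

```text
time_s: 16.3
tcp_pos: [0.5095, -0.0026, 0.1864]
eef_rot: [180.0, 0.1, 175.0]
contact_force: [0.0, 1.3, 0.2]
gripper_width: 0.0007
gripper_force: 0.0
```

Request:
{"method": "move_arm", "body": {"targets": [[[1, -5, 0], [0, 0, 0]], [[2, -10, 0], [0, 0, 0]], [[3, -15, 0], [0, 0, 0]], [[4, -20, 0], [0, 0, 0]], [[5, -25, 0], [0, 0, 0]]]}}

```text
time_s: 16.92
tcp_pos: [0.4379, -0.2488, 0.1855]
eef_rot: [180.0, 0.0, 175.0]
contact_force: [0.8, -0.2, 0.0]
gripper_width: 0.0003
gripper_force: 0.0
```

Request:
{"method": "move_arm", "body": {"targets": [[[1, -3, 0], [0, 0, 0]], [[1, -6, 0], [0, 0, 0]], [[1, -6, 0], [0, 0, 0]]]}}

```text
time_s: 17.3
tcp_pos: [0.4228, -0.3078, 0.185]
eef_rot: [180.0, -0.0, 174.8]
contact_force: [-0.3, 0.5, -0.8]
gripper_width: 0.0002
gripper_force: 0.0
```

```bash
python3 -c "
from h import *
print(where())
t=viewer.capture('top');s=viewer.capture('scene')
a=t['image'][140:190,195:335];b=s['image'][150:270,190:330]
cv2.imwrite('pics/c6.png',np.vstack([cv2.resize(a,(560,200),interpolation=cv2.INTER_CUBIC),cv2.resize(b,(560,395),interpolation=cv2.INTER_CUBIC)]))"
```

```text
(array([-145.3, -310.8,  185. ]), array([180. ,  -0. , 174.8]), array([-0.3,  0.5, -0.8]), 17.3)
```

View pics/c6.png

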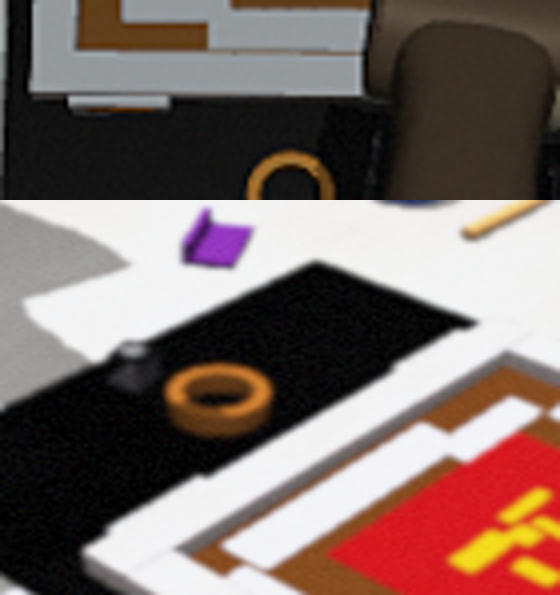

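```bash
python3 -c "
from plant import r
print(r.close_job())"
```

```text
the job is handed in; nothing more can be done
None
```

I pushed both spacers in under the front bar until their lips sat on it (about y = +150 and −156 mm), then pressed the bar down to about 47 mm and moved the arm clear. I handed the job in at about 17 s; the hand-in gave no verdict.

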